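Set the warming plate's dial to the recipe mark and start it

TASK

Set the warming plate for the next batch of balm: with a fingertip in the dial's gap, push the big dial round until its index line points squarely at the one long thick line of the scale around it. Then press the round start button fully down and let it come up again, leaving the dial on the mark. Nothing needs gripping; do not press the button before the dial is set, and leave the glass jar, the amber bottle and the tin where they stand.

Things in the scene. Friction and masses are not known exactly. Their poses are not given: they have to be found in the camera images.
- dial_axis (a point): Centre of the top face of the dial, on its upright turning axis, 85 mm above the table. The dial is a black knurled disc, 128 mm across, 20 mm thick, lying flat on the right half of a steel warming plate (220 x 370 mm, top 60 mm above the table; place and yaw vary). It cannot be lifted. A wedge is missing from it, exactly opposite the index line: the finger gap (see joint dial).
- index_tip (a point): Outer end, at the rim (64 mm from the axis) and level with the dial's top face, of the index line: the only white line on the dial, 3.5 mm wide, running radially from the hub cap to the rim.
- target_line (a point): Point level with the dial's top, 64 mm from the axis, in the direction of the target line: the one long thick black line (24 x 5 mm, radial) on the fixed flat aluminium scale plate (180 mm across) under and around the dial. All other lines are short and thin (8 x 2 mm). The target's direction varies. The dial is set when index_tip is at this point.
- dial (a joint): Dial angle, rad, anticlockwise from above; 0: index along the plate's +x; turns a full turn or more. Stiff (2 to 3 N at the gap), stays as left. Gap: open above and outwards, from a hub of 28 mm radius to the rim, 50 degrees either side of its middle (80 mm wide at 50 mm radius), floor 22 mm below the dial's top. Shut fingers 54 mm from the axis fit and push either side wall.
- start_top (a point): Centre of the top of the start button, a grey round push button of 28 mm diameter in a black housing, on the near edge of the warming plate between the dial and the white ceramic top. It is pressed straight down.
- start (a joint): Travel of the start button in m: 0 up, 0.006 fully down; a spring that takes 5 N when fully down brings it back.
- jar: Bystander: an open clear glass jar, 56 mm across and 48 mm high, standing on the white ceramic top; origin at the centre of its underside.
- amber: Bystander: an amber bottle with a black cap, 44 mm across and 100 mm high, on the table beside the warming plate; origin at the centre of its underside.
- tin: Bystander: a low round tin, 60 mm across and 45 mm high, on the table beside the warming plate; origin at the centre of its underside.

How it is judged (in metres and radians):
On the way, in this order (a step that is already met when the one before it is completed fails the run):
1. the dial's index line is at the long thick line (index end within 4.5 mm of it at the rim) (horizontal distance between index_tip and target_line below 0.0045 m), for 0.2 s.
2. the start button is pressed down (4 mm or more) with the dial on the mark (value of joint start above 0.004 m and horizontal distance between index_tip and target_line below 0.0045 m), for 0.03 s.
At the end, for the whole second after the job is handed in: The dial is at rest with its index end within 4.5 mm (4 degrees) of the long thick line, the start button is up again, and the jar, the bottle and the tin stand within 15 mm of where they were (horizontal distance between index_tip and target_line below 0.0045 m and velocity of joint dial between -0.05 and 0.05 rad/s and value of joint start below 0.0015 m and distance of each of jar, amber, tin from where it was at the start of the episode below 0.015 m); the robot touches nothing.
It fails at once if the start button was pressed while the dial was off the mark (value of joint start above 0.003 m and horizontal distance between index_tip and target_line above 0.0045 m).
It fails at once if the jar was lifted or pushed away (over 15 mm) or tipped (distance of jar from where it was at the start of the episode above 0.015 m or angle between jar's own z axis and vertical above 0.4 rad).
It fails at once if the amber bottle was lifted or pushed away (over 15 mm) or tipped (distance of amber from where it was at the start of the episode above 0.015 m or angle between amber's own z axis and vertical above 0.4 rad).
It fails at once if the tin was lifted or pushed away (over 15 mm) or tipped (distance of tin from where it was at the start of the episode above 0.015 m or angle between tin's own z axis and vertical above 0.4 rad).
It also fails if it takes over 64 s, if anything falls off the work surface, if the arm or the gripper's body presses on something with over 40 N, if the wrist force passes 120 N, or if a joint passes its speed limit or range.

ROBOT

A 6-joint arm with a two-finger parallel gripper is mounted at the origin on the work surface. World frame = base frame: x ahead of the robot, y to its left, z up, the work surface at z = 0. Lengths are in m, angles in degrees, forces in N, time in s.
With the tool pointing down it reaches from about 0.325 to 0.85 m from the base axis. Payload 15.5 kg.
Tool frame: the origin (TCP) lies midway between the tips of the shut fingers; the grasp point (between the pads) lies 19 mm behind it; z points along the fingers, y is the line along which they close (so a half turn about z gives the same grasp; the last joint's range is limited). The gripper opens to 91 mm and grips with 3 to 60 N. Pads are 32 mm wide; open, the fingers measure 118 mm over their backs; the gripper's body (76 mm by 178 mm) begins 60 mm behind the grasp point.
Start: joints at [69.643, 28.281, 77.091, -0, 74.628, -5.472], TCP at [0.161, 0.604, 0.214] pointing down, gripper open.
Joint ranges: [-166.48, 166.48], [-47.26, 123.95], [12.59, 153.08], [-70.14, 250.14], [6.76, 159.57], [-176.63, 176.63]. Speed limits (degrees/s): [108.29, 108.29, 147.25, 172.46, 172.46, 172.46].

INTERFACE

Orientations are given as a 3x3 rotation matrix whose columns are the frame's x, y, z axes.
In Python, from bench import ctrl gives the robot as it stands. The module is installed in compiled form; this text tells all that it offers. Calls block until the motion is done:
- ctrl.goto(position, orientation): joint-space move of the TCP to a pose.
- ctrl.move_l(position, vel=0.15, ori=None, contact_N=None): straight line of the TCP; ori=None keeps the orientation; vel is the mean speed in m/s. With contact_N (N) it stops when the force on the tool has changed by that much, and returns True; else False.
- ctrl.movej(angles): joint-space move.
- ctrl.command_gripper(opening): opening from 0.0 (shut) to 1.0 (fully open); the grip force is fixed at half the most; returns when the fingers have stopped.
- ctrl.sleep(seconds).
- ctrl.ik(position, orientation): joint angles nearest the present ones, or None.
- ctrl.read_camera(name): name is "side" or "top"; returns the picture (420x560x3 uint8, blue, green, red); there is no depth.
- ctrl.camera_params(name): a dict with "fx", "fy", "cx", "cy" (pixels), "pose" (4x4, takes a point from camera to world coordinates). Camera axes: x right, y up, looking along -z (the intrinsics and any distortion apply to the point x, -y, -z); pixel columns grow to the right and rows downward; lengths in m; the calibration is good to about 2 mm. A picture is of the moment at which its call begins. camera_params takes no time and is no camera call.
A pose or a line that the arm cannot do raises ctrl.MotionError and nothing moves.
- ctrl.sign_off(): hands the job in; it is judged then, once.
Readings, each from a call of its own:
- ctrl.current_t(): time.
- ctrl.current_q(): joint angles.
- ctrl.current_dq(): joint speeds.
- ctrl.current_effort(): joint torques, N m.
- ctrl.current_tool_pos(): TCP position.
- ctrl.current_eef_rot(): TCP orientation.
- ctrl.current_contact_force(): force on the tool from outside, world axes, zero at the start.
- ctrl.current_wrist_torque(): the same for the moment, N m.
- ctrl.current_grip_width(): opening from 0.0 (shut) to 1.0 (fully open).
- ctrl.current_grasp_force(): force on a finger pad.
Only numpy, scipy, OpenCV 4.12 (cv2) and the standard library are available. Lean on these libraries where they do the work, as an engineer would, in place of code of your own. Each camera call takes 0.05 s, during which the arm holds its last target. There are 200 camera calls.

## Working session

There is one attempt and no reset: what is moved stays moved. The work goes in short steps, each a Python script; the robot and the scene stay as the last script left them, time stands still between calls to the robot, and variables do not carry over. Pictures are saved under pics/ and viewed, at most 10 in all, crops included, and the job is handed in when it is done.

```bash
mkdir -p pics; ls
python3 - <<'E'
from bench import ctrl
import cv2
for n in("top","side"):
    cv2.imwrite(f"pics/{n}0.png",ctrl.read_camera(n)); p=ctrl.camera_params(n); print(n,p)
E
```

```text
pics
top {'fx': 380.1524934562143, 'fy': 380.1524934562143, 'cx': 285.3911321659775, 'cy': 215.0439921799893, 'pose': array([[-6.56730001e-04,  9.93479898e-01, -1.14005528e-01,
         4.93273635e-01],
       [-9.99561055e-01, -4.02885474e-03, -2.93507213e-02,
         4.94338010e-02],
       [-2.96186634e-02,  1.13936210e-01,  9.93046462e-01,
         9.12260708e-01],
       [ 0.00000000e+00,  0.00000000e+00,  0.00000000e+00,
         1.00000000e+00]])}
side {'fx': 534.941371115727, 'fy': 534.941371115727, 'cx': 281.84038296190533, 'cy': 210.28138325169297, 'pose': array([[ 0.78596888,  0.37893919, -0.48852637,  0.01013067],
       [-0.61825663,  0.47735315, -0.62441389, -0.71382059],
       [-0.00341529,  0.79280455,  0.60946638,  0.85334826],
       [ 0.        ,  0.        ,  0.        ,  1.        ]])}
```

View pics/top0.png

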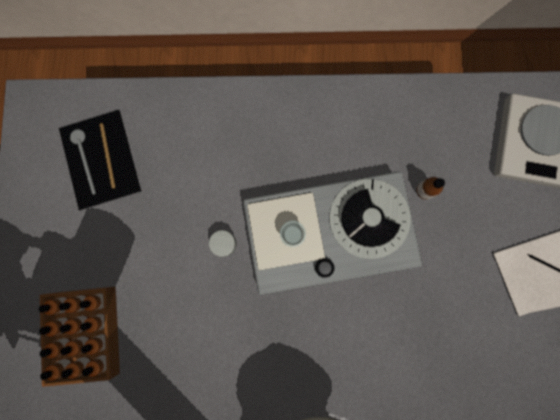

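View pics/side0.png

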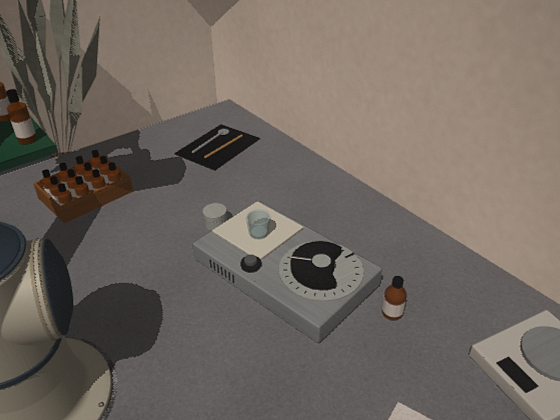

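Top view: the plate is at centre, the dial hub near (372,217), the white index towards (350,236), the thick target line near (373,184) and the button near (325,268). I'll enlarge the dial and compute positions.

```bash
cat > h.py <<'E'
import numpy as np, cv2
from bench import ctrl
def ray(n,u,v,z):
    p=ctrl.camera_params(n); T=p["pose"]
    d=T[:3,:3]@np.array([(u-p["cx"])/p["fx"],-(v-p["cy"])/p["fy"],-1.]); o=T[:3,3]
    return o+d*(z-o[2])/d[2]
def proj(n,P):
    p=ctrl.camera_params(n); T=p["pose"]; c=T[:3,:3].T@(np.asarray(P)-T[:3,3])
    return np.array([p["cx"]+p["fx"]*c[0]/-c[2], p["cy"]-p["fy"]*c[1]/-c[2]])
def rect(n,img,c,z,half=.11,s=2500):
    # rectified bird's-eye view of plane z: col = -y, row = -x (top is +x)
    q=np.float32([[c[0]+a*half,c[1]+b*half,z] for a,b in((1,1),(1,-1),(-1,-1),(-1,1))])
    src=np.float32([proj(n,x) for x in q]); S=2*half*s
    return cv2.warpPerspective(img,cv2.getPerspectiveTransform(src,np.float32([[0,0],[S,0],[S,S],[0,S]])),(int(S),int(S)),flags=cv2.INTER_CUBIC)
E
python3 - <<'E'
from h import *
t=cv2.imread("pics/top0.png");s=cv2.imread("pics/side0.png")
print("hub",ray("top",372,217,.088),ray("side",321,261,.088))
print("btn",ray("top",325,268,.075),ray("side",251,262,.075))
print("amber",ray("top",438,184,.1),"tin",ray("top",222,243,.045),"jar",ray("top",291,235,.108))
a=cv2.resize(t[165:285,300:420],None,fx=3.3,fy=3.3,interpolation=cv2.INTER_CUBIC)
b=cv2.resize(s[225:315,235:375],None,fx=2.83,fy=4.4,interpolation=cv2.INTER_CUBIC)
cv2.imwrite("pics/crop1.png",cv2.convertScaleAbs(np.hstack([a,b]),alpha=1.3))
E
```

```text
hub [ 0.58287305 -0.11400038  0.088     ] [ 0.58019907 -0.117198    0.088     ]
btn [ 0.47303993 -0.01198247  0.075     ] [ 0.4714959  -0.01718809  0.075     ]
amber [ 0.65225438 -0.25425116  0.1       ] tin [0.52900509 0.22029971 0.045     ] jar [0.54303847 0.06135485 0.108     ]
```

View pics/crop1.png

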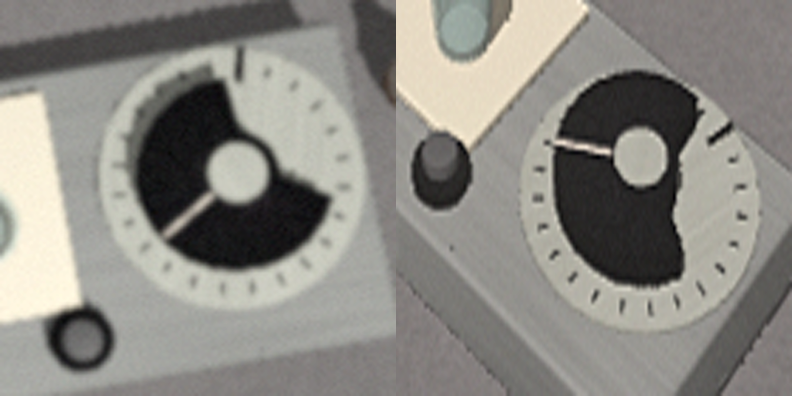

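The crops show the index pointing lower left, the gap to the right, and the target line at the top. I'll measure axis, index and target by masks on the two planes.

```bash
cat >> h.py <<'E'
ZS,ZD=.063,.085
def measure(n,img,ax0):
    """axis from the black disc's rim circle is poor with a gap: use the round scale plate (saturation/brightness) instead"""
    out={}
    r=cv2.cvtColor(rect(n,img,ax0,ZS),cv2.COLOR_BGR2GRAY); S=r.shape[0]; s=2500; half=.11
    yy,xx=np.mgrid[:S,:S]; X=ax0[0]+half-(yy+.5)/s; Y=ax0[1]+half-(xx+.5)/s
    rad=np.hypot(X-ax0[0],Y-ax0[1]); ang=np.arctan2(Y-ax0[1],X-ax0[0])
    m=(rad>.067)&(rad<.088)
    R=np.digitize(ang[m],np.radians(np.arange(-180,180,1))); prof=np.array([np.mean(r[m][R==i]) for i in range(1,361)])
    out["prof_dark"]=[(int(i-180),int(prof[i])) for i in np.argsort(prof)[:8]]
    rd=cv2.cvtColor(rect(n,img,ax0,ZD),cv2.COLOR_BGR2GRAY)
    m=(rad>.030)&(rad<.060)
    R=np.digitize(ang[m],np.radians(np.arange(-180,180,1))); p2=np.array([np.mean(rd[m][R==i]) for i in range(1,361)])
    out["dial_prof"]=p2.astype(int)[::4]
    return out,r,rd
E
python3 - <<'E'
from h import *
ims={n:cv2.imread(f"pics/{n}0.png") for n in("top","side")}
for n,o in(("top",(372,217)),("side",(321,261))):
    im=ims[n]; u,v=map(int,o)
    w=im[v-60:v+60,u-60:u+60].astype(int); g=w.sum(2)/3
    print(n,"scale",w[52+8 if n=='top' else 60,100 if n=='top' else 90],"median bright",np.percentile(g,[10,50,80,95]))
    # hub cap: bright blob; dial: dark blob
    dark=(g<45).astype(np.uint8); k,l,st,ce=cv2.connectedComponentsWithStats(dark)
    i=1+np.argmax(st[1:,4]); cs,_=cv2.findContours((l==i).astype(np.uint8),0,1); c=max(cs,key=cv2.contourArea)[:,0]+[u-60,v-60]
    P=np.array([ray(n,a,b,ZD)[:2] for a,b in c+.0])
    # robust circle of known R 64 mm through the rim part
    from scipy.optimize import least_squares
    h=np.array([.581,-.1155]); 
    for _ in range(5):
        d=np.hypot(*(P-h).T); K=abs(d-.064)<.006
        h=least_squares(lambda q:np.hypot(*(P[K]-q).T)-.064,h,loss="soft_l1",f_scale=.001).x
    print("axis",h,K.sum())
    o_,r,rd=measure(n,im,h); print(o_["prof_dark"]); print(o_["dial_prof"])
    cv2.imwrite(f"pics/r_{n}.png",np.hstack([r,rd])[:, :])
E
python3 -c "
import cv2,numpy as np
a=cv2.imread('pics/r_top.png');b=cv2.imread('pics/r_side.png')
cv2.imwrite('pics/r.png',cv2.resize(np.vstack([a,b]),(600,600)))"
```

```text
top scale [101 104 105] median bright [ 23.66666667 103.33333333 135.66666667 151.66666667]
axis [ 0.58546036 -0.11247654] 112
[(-7, 58), (-8, 66), (-6, 73), (-9, 91), (-5, 100), (36, 109), (38, 109), (37, 109)]
[ 17  17  16  16  17  16  15  16  15  16  16  17  17  15  17  15  14  13
  22  63 101 126 138 146 148 147 147 148 148 148 148 149 148 149 149 149
 149 149 149 149 149 148 146 140 130 109  54  16  13  15  15  14  14  15
  13  14  14  16  15  14  14  15  14  15  13  16  15  14  16  17  15  15
  17  18  16  15  19  55 126  95  35  17  15  18  17  16  18  17  16  17]
side scale [130 139 140] median bright [ 32.33333333  98.66666667 123.66666667 164.33333333]
axis [ 0.5810502 -0.1163779] 79
[(-4, 18), (24, 25), (23, 26), (17, 26), (25, 26), (66, 26), (67, 26), (34, 26)]
[ 30  29  30  29  31  29  29  29  29  27  29  29  30  28  28  28  29  28
  27  22  87 109 114 118 120 127 128 129 127 129 132 133 134 135 134 133
 134 134 138 107 103 111  89  69  37  28  26  28  28  28  29  29  29  30
  30  29  29  30  29  29  30  30  31  30  31  31  30  31  31  30  30  32
  30  29  28  41 110 137  23  25  31  31  31  31  30  30  31  30  30  30]
```

View pics/r.png

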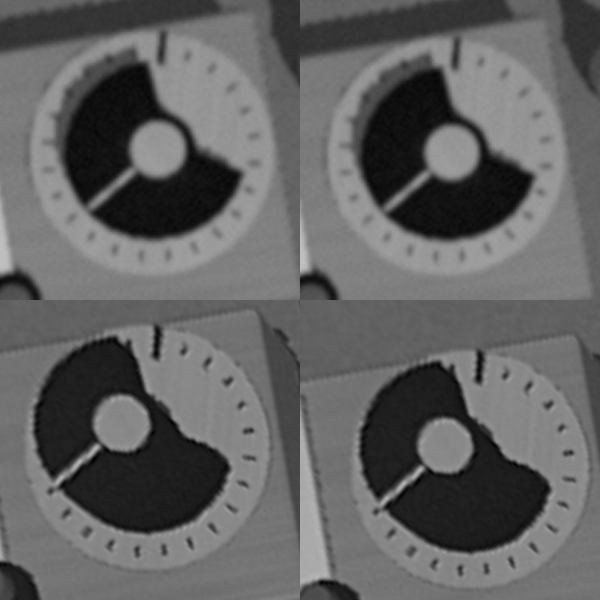

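The thick line lies at about -5.3° and the index at about 130.5°, around an axis near (0.5833, -0.1142). The dial has to turn about 136° clockwise. I'll insert the fingers in the gap and sweep, stopping short.

```bash
cat >> h.py <<'E'
AX=np.array([.5833,-.1142]); ZT=.071
RY=np.array([[-1,0,0],[0,1,0],[0,0,-1.]]); RY2=np.array([[1,0,0],[0,-1,0],[0,0,-1.]])
def at(a,z=ZT,r=.054): a=np.radians(a); return [AX[0]+r*np.cos(a),AX[1]+r*np.sin(a),z]
E
python3 - <<'E'
from h import *
qs=[(abs(q[5]),i) for i,R in enumerate((RY,RY2)) for q in [ctrl.ik(at(-49.5,.2),R)] if q is not None]; print(qs)
R=(RY,RY2)[min(qs)[1]]
ctrl.command_gripper(0.0)
ctrl.goto(at(-49.5,.2),R)
ctrl.move_l(at(-49.5,.11)); print("contact",ctrl.move_l(at(-49.5),vel=.06,contact_N=6),ctrl.current_tool_pos())
for a in np.arange(-61.5,-198,-12):
    ctrl.move_l(at(a),vel=.06); print(round(a),np.round(ctrl.current_contact_force(),1))
print(ctrl.current_t())
for n in("top","side"): cv2.imwrite(f"pics/{n}1.png",ctrl.read_camera(n))
t=cv2.imread("pics/top1.png");s=cv2.imread("pics/side1.png")
cv2.imwrite("pics/c2.png",np.hstack([cv2.resize(t[165:285,300:420],(400,400)),cv2.resize(s[200:320,240:360],(400,400))]))
E
```

```text
[(np.float64(109.45848867519301), 0), (np.float64(70.54151132480698), 1)]
contact False [ 0.61852878 -0.15531653  0.0711252 ]
-62 [-0.6 -0.6  0. ]
-74 [-0.6  0.5  0.1]
-86 [-0.2  0.2  0.9]
-98 [-0.4  0.3 -0.1]
-110 [-0.1 -0.3  0.4]
-122 [ 0.  -1.4 -0.3]
-134 [ 0.8 -0.2  0.2]
-146 [ 0.2  0.3 -0.8]
-158 [-0.5  0.1  1.2]
-170 [-1.  -0.2 -0.3]
-182 [-0.1 -0.6 -0.6]
-194 [ 0.7 -1.3 -0.8]
10.225
```

View pics/c2.png

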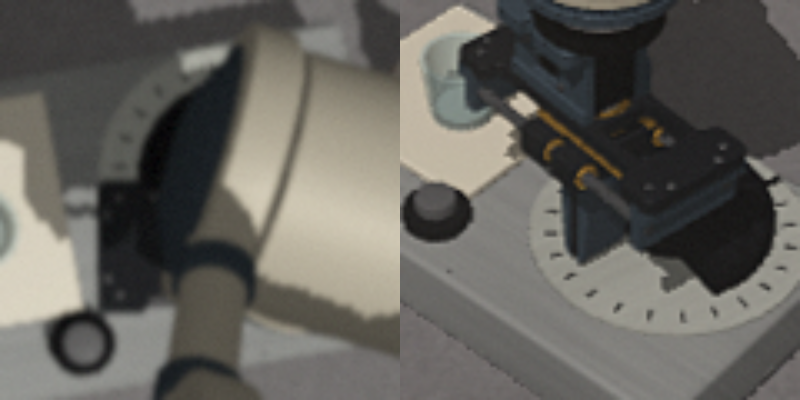

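The dial turned with the finger, and the arm hides the index. I'll lift and swing aside to look.

```bash
cat >> h.py <<'E'
def away():
    p=ctrl.current_tool_pos(); ctrl.move_l([p[0],p[1],.2],vel=.2)
    q=np.array(ctrl.current_q()); q[0]+=55; ctrl.movej(q)
def look(k):
    for n,ax in(("top",(.5855,-.1125)),("side",(.581,-.1164))):
        im=ctrl.read_camera(n); cv2.imwrite(f"pics/{n}{k}.png",im)
        g=cv2.cvtColor(rect(n,im,AX,ZD),cv2.COLOR_BGR2GRAY); cv2.imwrite(f"pics/d_{n}{k}.png",g)
    a,b=(cv2.imread(f"pics/d_{n}{k}.png") for n in("top","side"))
    cv2.imwrite(f"pics/v{k}.png",cv2.resize(np.hstack([a,b]),(800,400)))
E
python3 - <<'E'
from h import *
away(); look(2); print(ctrl.current_t(),ctrl.current_tool_pos())
E
```

```text
13.0333 [0.38789735 0.37543246 0.19907363]
```

View pics/v2.png

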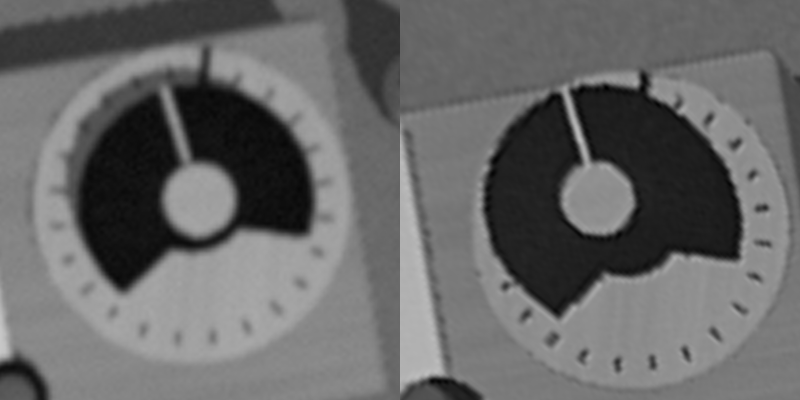

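Index now at about 17° (tip near (164,88) left panel, (567,90) right), target at about -5°. I'll push on a little with a numeric readout.

```bash
cat >> h.py <<'E'
VA={"top":(.5837,-.1136),"side":(.5828,-.1149)}
def peak(g,c,r0,r1,a0,a1,bright):
    S=g.shape[0]; yy,xx=np.mgrid[:S,:S]; X=AX[0]+.11-(yy+.5)/2500-c[0]; Y=AX[1]+.11-(xx+.5)/2500-c[1]
    rad=np.hypot(X,Y); ang=np.degrees(np.arctan2(Y,X)); m=(rad>r0)&(rad<r1)&(ang>a0)&(ang<a1)
    v=g[m].astype(float); v=v if bright else 255-v
    w=np.clip(v-(np.median(v)+np.max(v))/2,0,None); return round(float((w*ang[m]).sum()/w.sum()),1)
def angles(k):
    for n in("top","side"):
        im=cv2.imread(f"pics/{n}{k}.png"); g=lambda z:cv2.cvtColor(rect(n,im,AX,z),cv2.COLOR_BGR2GRAY)
        print(k,n,"index",peak(g(ZD),VA[n],.036,.058,-40,40,True),"target",peak(g(ZS),VA[n],.074,.088,-14,6,False))
def push(a0,a1,step=6):
    ctrl.goto(at(a0,.2),RY2); ctrl.move_l(at(a0,.11)); print("c",ctrl.move_l(at(a0),vel=.08,contact_N=8))
    for a in np.linspace(a0,a1,int(np.ceil(abs(a1-a0)/step))+1)[1:]: ctrl.move_l(at(a),vel=.05)
    d=np.sign(a0-a1); ctrl.move_l(at(a1+5*d),vel=.1); away(); print("t",ctrl.current_t())
E
python3 - <<'E'
from h import *
angles(2); push(-180,-211); look(3); angles(3)
E
```

```text
2 top index 17.4 target -5.6
2 side index 18.7 target -1.3
c False
t 20.625
3 top index -0.8 target -5.5
3 side index 0.3 target -1.5
```

Run:
```python
from h import *
t=cv2.imread("pics/top3.png");s=cv2.imread("pics/side3.png")
cv2.imwrite("pics/c3.png",cv2.convertScaleAbs(np.hstack([cv2.resize(t[172:247,332:407],(400,400),interpolation=2),cv2.resize(s[225:305,275:375],(400,400),interpolation=2)]),alpha=1.4))
```

```text
(no output)
```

View pics/c3.png

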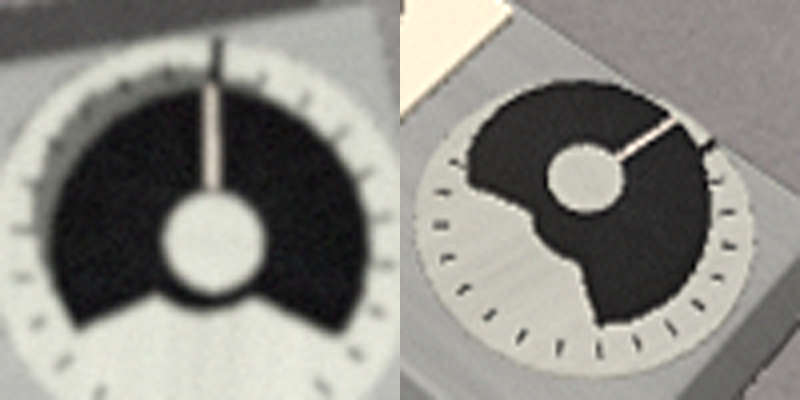

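Top view: the index (210,85) is left of the target (217,40), so about 5° remain. In the side view the dial now partly hides the target, so I'll take its side angle from the first picture, then finish.

Run:
```python
from h import *
for n in("top","side"):
    g=cv2.cvtColor(rect(n,cv2.imread(f"pics/{n}0.png"),AX,ZS),cv2.COLOR_BGR2GRAY)
    print(n,peak(g,VA[n],.070,.087,-12,1,False),peak(g,VA[n],.078,.087,-12,1,False))
push(-195,-215.2); look(4); angles(4)
```

```text
top -5.7 -5.7
side -5.0 -5.0
c False
t 27.8167
4 top index -5.1 target -5.5
4 side index -3.7 target -1.6
```

Run:
```python
from h import *
t=cv2.imread("pics/top4.png");s=cv2.imread("pics/side4.png")
B={}
for n,im,(u,v) in(("top",t,(325,268)),("side",s,(251,262))):
    w=cv2.cvtColor(im,6)[v-16:v+17,u-16:u+17]
    print(n,w[16,::2],w[::2,16])
for z in(.07,.075,.08,.085,.09): print(z,ray("top",325,268,z)[:2],ray("side",251,261,z)[:2])
f=lambda i:cv2.resize(i,(400,400),interpolation=2)
cv2.imwrite("pics/c4.png",cv2.convertScaleAbs(np.hstack([f(t[172:247,332:407]),np.vstack([cv2.resize(t[248:288,305:345],(200,200),interpolation=0),cv2.resize(s[242:282,231:271],(200,200),interpolation=0)])]),alpha=1.4))
```

```text
top [133 134 114  33  18  60  88  89  90  91  92  51  35 120 134 133 131] [136 132 107  51  20  62  85  88  90  96  97  59  40 114 136 130 109]
side [122 123 130  30  30  67  83  87  83  77  57  36  31  50 127 123 124] [174 177 176 177 146  77  79  81  83  70  38  36  32  61 125 122 119]
0.07 [ 0.4729191  -0.01234924] [ 0.47627582 -0.01017358]
0.075 [ 0.47303993 -0.01198247] [ 0.47330048 -0.01466486]
0.08 [ 0.47316076 -0.01161571] [ 0.47032514 -0.01915613]
0.085 [ 0.4732816  -0.01124894] [ 0.46734981 -0.02364741]
0.09 [ 0.47340243 -0.01088217] [ 0.46437447 -0.02813869]
```

View pics/c4.png

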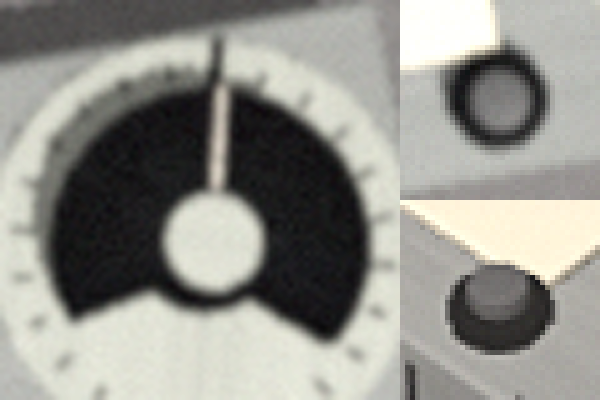

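The index is in line with the thick line once parallax is allowed for (about -4.4° against -5.3°). Button centre is near (0.473, -0.0125), so I'll press it now.

Run:
```python
from h import *
b=[.4728,-.0128]
ctrl.goto([*b,.2],RY2); ctrl.move_l([*b,.10])
print(ctrl.move_l([*b,.06],vel=.02,contact_N=2.5),ctrl.current_tool_pos(),ctrl.current_contact_force())
print(ctrl.move_l([*b,.055],vel=.015,contact_N=12),ctrl.current_tool_pos(),ctrl.current_contact_force())
ctrl.sleep(.2); print(ctrl.current_tool_pos(),ctrl.current_contact_force())
ctrl.move_l([*b,.12],vel=.08); away(); look(5); angles(5); print(ctrl.current_t())
```

```text
True [ 0.4727601  -0.01281357  0.07872986] [ 0.5057491  -0.17480501  3.31150755]
True [ 0.47282222 -0.01280581  0.07610336] [-3.60441679  1.19015109 15.69276806]
[ 0.47283111 -0.01281238  0.07609988] [-2.23010532 -0.11391677 14.92058143]
5 top index -5.1 target -5.5
5 side index -3.7 target -1.6
35.0833
```

The press ended on a hard stop. I'll press again in small steps to confirm that was the full travel.

Run:
```python
from h import *
b=[.4728,-.0128]
ctrl.goto([*b,.12],RY2); ctrl.move_l([*b,.087])
for z in np.arange(.085,.0757,-.001):
    ctrl.move_l([*b,z],vel=.02); ctrl.sleep(.15)
    print(round(z,4),np.round(np.mean([ctrl.current_contact_force()[2] for _ in range(5)]),1),round(ctrl.current_tool_pos()[2],4))
ctrl.sleep(.1)
ctrl.move_l([*b,.12],vel=.08); away(); look(6); angles(6); print(ctrl.current_t())
```

```text
0.085 -1.6 0.0854
0.084 -0.2 0.084
0.083 0.9 0.083
0.082 1.6 0.082
0.081 1.5 0.081
0.08 2.4 0.08
0.079 3.2 0.079
0.078 4.0 0.078
0.077 4.2 0.077
0.076 9.4 0.0762
6 top index -5.1 target -5.5
6 side index -3.7 target -1.7
44.1417
```

The force rises linearly from about z = 0.0825 and hits a stop at 0.0765. That is the full 6 mm at about 5 N. The dial hasn't moved and the arm is clear.

```bash
python3 -c "
from bench import ctrl
print(ctrl.sign_off())"
```

```text
the job is handed in; nothing more can be done
None
```

The job is handed in: the dial sits within about 1° of the long thick line by my camera measurements, the start button was pressed fully down (twice, the second time to confirm full travel) and released, the arm kept clear of the jar, bottle and tin, and the result of the judging was not shown.

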